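# Dock the sample board on its rails

### The arm

A 6-joint arm with a two-finger parallel gripper is mounted at the origin on the work surface. World frame = base frame: x ahead of the robot, y to its left, z up, the work surface at z = 0. Lengths are in m, angles in rad, forces in N, time in s.
With the tool pointing down it reaches from about 0.35 to 0.85 m from the base axis. Payload 8.1 kg.
Tool frame: the origin (TCP) lies at the very end of the fingers, on their centre line; the grasp point (between the pads) lies 19 mm behind it; x points along the fingers, y is the direction in which the jaws open and shut, and the axes are right-handed (so a half turn about x gives the same grasp; the last joint's range is limited). The gripper opens to 85 mm and grips with 20 to 120 N. Pads are 22 mm wide; open, the fingers measure 114 mm over their backs; the gripper's body (76 mm by 85 mm) begins 54 mm behind the grasp point. The pads swing forward as they close: fully open they stand 13 mm farther back than shut.
Start: joints at [-1.365, 0.13, 1.488, -0, 1.523, -0.085], TCP at [0.172, -0.575, 0.231] pointing down, gripper open.
Joint ranges: [-2.96, 2.96], [-0.89, 2.26], [0.02, 2.5], [-1.34, 4.48], [0, 2.73], [-2.66, 2.66]. Speed limits (rad/s): [2.39, 2.39, 2.79, 3.14, 3.14, 3.14].

### API

Orientations are given as a 3x3 rotation matrix whose columns are the frame's x, y, z axes.
In Python, from station import env, viewer gives the robot as it stands. The module is installed in compiled form; this text tells all that it offers.
- The arm moves only by the tool step_arm, never from a script. Its argument "targets" is a list of rows, each a list of 3 entries, a list of its own where there are three numbers: the closure, from 0 (fully open) to 1 (shut), then the shift along the tool's x, y, z in m, then the turn, a rotation vector about the tool's x, y, z in degrees. A call has 1 to 8 rows; each row is the pose to reach, as a shift and turn from the pose measured when the call began, along the tool's axes at that moment; what a row does not reach only later rows make up. A row lasts 1/8 s, in which the tool goes at most 62.5 mm and 10.7 degrees, less where a joint would pass 70% of its speed; a pose out of reach is approached as far as the arm can. A call with a gripper value outside its range is refused whole. The fingers move at their own pace and stop on an object; "newtons" is the grip in N (left out, the last holds). Time passes only in rows, so rows that repeat a pose let the fingers close. It gives the time, the measured TCP pose, the force and the opening at its end, in the units of the state.
- env.get_state(): the state, without advancing time (a new reading comes with each control period).
- viewer.get_image(name): name is "scene" or "top"; returns the picture (480x640x3 uint8, red, green, blue); there is no depth.
- viewer.get_calibration(name): a dict with "K" (3x3 intrinsics, pixels), "rvec" (rotation vector, rad) and "tvec" (3), from world to camera coordinates, as OpenCV has them. Camera axes: x right, y down, z forward; pixel columns grow to the right and rows downward; lengths in m; the calibration is good to about 2 mm. A picture is of the moment at which its call begins. get_calibration takes no time and is no camera call.
- env.job_done(): hands the job in, once; it reports no verdict.
Trained networks look in the newest picture that a camera, given by its name, has taken for a name from the list of things; names that differ only in an ending like _2 or _b are one class to them, and where a whole thing is asked for, a point or a joint stands for the part that bears it (a point fixed in the world has none). Each returns a list of dicts, best first, with "confidence" (0 to 1); they miss things now and then, are a little off and sometimes report something else, mostly with a low value. They report only what shows in the picture. A call takes as long as a camera call. They do not tell look-alikes from the thing itself.
- viewer.outline_of(query, camera): "pixels" (480x640 bool, what is visible of it) and "rect" ([left, top, width, height] in pixels, round what is visible of it).
The state is a dict: "clock": time; "joints": joint angles; "joint_velocities": joint speeds; "joint_torque": joint torques, N m; "position": TCP position; "orientation": TCP orientation; "force": force on the tool from outside, world axes, zero at the start; "ft_torque": the same for the moment, N m; "finger_gap": opening from 0.0 (shut) to 1.0 (fully open).
Only numpy, scipy, OpenCV 4.12 (cv2) and the standard library are available. Lean on these libraries where they do the work, as an engineer would, in place of code of your own. Each camera call takes 0.05 s, during which the arm holds its last target.

### The job

With a fingertip, push the plywood board that carries the jar along its rails, towards the end where the rails are notched, until its four feet drop into the notches and it sits down level. Only push it: nothing is to be picked up or lifted, the jar must ride along upright on the board, and the other things on the bench stay where they are. Then move the hand clear.

Things in the scene. Friction and masses are not known exactly. Their poses are not given: they have to be found in the camera images.
- rack: Fixed grey base plate of the rack, 134 (x) x 360 (y) x 12 mm high, turned either way by up to 20 degrees. Origin: centre of its underside, at bench height. The rails run along its y for the whole length, both ends open. One half carries the notched rail section, the other the plain one; which half varies. All axes of rack, rails and board are parallel.
- notched_rails: Fixed aluminium rails, 180 mm long (y). Origin: centre of underside, 12 mm above bench. Flat rails at |x| 25-61 mm, tops at z 33; fences outside to z 55, 122 mm apart. Notches 20 (y) x 18 (x) mm, 10 deep, dark rubber floor: at x +-52, y +60 (outer lanes) and x +-34, y -60 (inner lanes). Docked, the board's origin is at x 0 +-2, y 0 +-3, z 37 mm in this frame.
- plain_rails: Fixed aluminium rails like the notched ones, same size, origin and axes, level with them, but without notches; on the other half of the base plate. On both, the 50 mm gap between the rails is open down to the base plate.
- board: Loose plywood board, 118 (x) x 170 (y) x 18 mm, 0.35 kg. Origin: centre of panel underside; flat ends at y +-85. Round feet 14 mm wide, 14 long below, at x +-52, y +60 and x +-34, y -60: all meet their notches at once. Starts mid-rack, underside 59 mm above bench; docked 49. Slides with a few N, 2 mm side play; travel 60-120 mm; once dropped, notch ends stop it firmly.
- jar: Loose lidded glass jar, about 0.12 kg, 48 mm diameter, 45 mm high, standing near the middle of the board. Origin: centre of its underside. z up.
- beaker: Loose glass beaker, 66 mm diameter, 85 mm high, on the bench beside or beyond the rack; to be left alone. Origin: centre of its underside.
- reagent_bottle: Loose amber bottle with black cap, 60 mm diameter, 120 mm high, on the bench beside or beyond the rack; to be left alone. Origin: centre of its underside.
- tip_box: Loose blue box with clear lid, 82 by 117 by 67 mm high, on the bench beside or beyond the rack; to be left alone. Origin: centre of its underside.
Mind the look-alikes: they are no part of the job. Several things have the shape of the board; the one meant has the colours described above.

How it is judged:
By the outcome, as a careful person would: the job done as asked, in the order asked, and still so for the second after the job is handed in, with the robot touching nothing.
It also fails if it takes over 32 s, if anything falls off the work surface, if the arm or the gripper's body presses on something with over 40 N, if the wrist force passes 120 N, or if a joint passes its speed limit or range.

## Working session

There is one attempt and no reset: what is moved stays moved. The work goes in short steps, Python scripts to look and compute and a tool call to move; the robot and the scene stay as the last step left them, time stands still between calls to the robot, and variables do not carry over. Pictures are saved under pics/ and viewed, and the job is handed in when it is done.

Besides the shell and the picture viewer there is one more tool, called after "Request:" as a command line: name --argument value ..., lists and objects as JSON in quotes. step_arm: Moves the arm, as the interface text tells. Its arguments: {"type":"object","properties":{"targets":{"type":"array","items":{"type":"array"}},"newtons":{"type":"number"}},"required":["targets"]}

```bash
mkdir -p pics; python3 - <<'E'
from station import env, viewer
import cv2,numpy as np
s=env.get_state();print(s['clock'],s['position'],s['orientation'],s['finger_gap'])
for c in ("scene","top"):
    im=viewer.get_image(c);cv2.imwrite(f"pics/{c}0.png",im[:,:,::-1])
    k=viewer.get_calibration(c);R,_=cv2.Rodrigues(np.array(k['rvec']));print(c,k['K'],(-R.T@np.array(k['tvec']).ravel()),R[2])
E
```

```text
0.0 [ 0.17192742 -0.57427261  0.23025444] [[-4.09223295e-04  2.86702222e-01 -9.58019660e-01]
 [ 1.76487746e-03 -9.58018041e-01 -2.86702491e-01]
 [-9.99998359e-01 -1.80811265e-03 -1.13950991e-04]] 1.000934804404329
scene [[436.12972778   0.         323.62917237]
 [  0.         436.12972778 244.74406487]
 [  0.           0.           1.        ]] [1.04782253 0.16637984 0.8009589 ] [-0.55249884 -0.19474384 -0.81044424]
top [[485.99069839   0.         322.5223242 ]
 [  0.         485.99069839 243.58079923]
 [  0.           0.           1.        ]] [ 0.36767312 -0.00834841  1.1156822 ] [ 0.19556934  0.00737719 -0.98066213]
```

View pics/scene0.png

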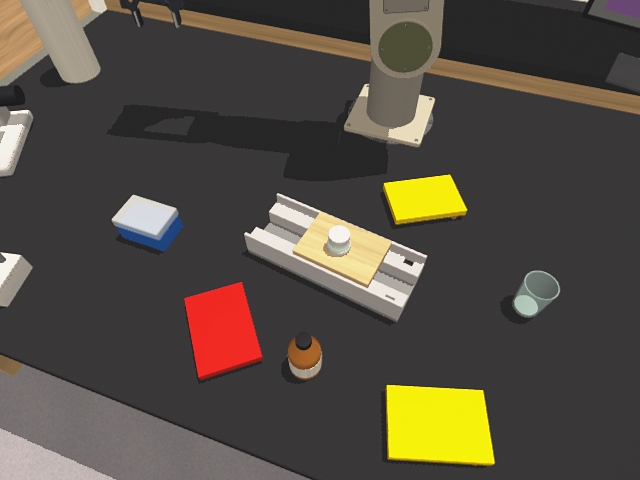

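View pics/top0.png

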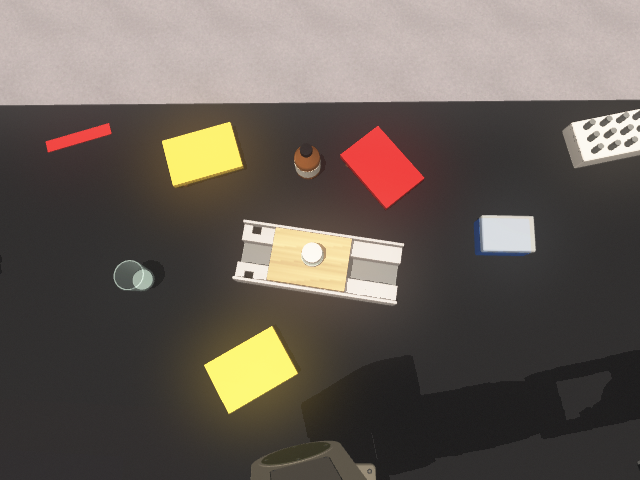

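Top view: rack near (320,262), with dark notches at its left (+y world) end at (257,230) and (248,274). The board is at (310,260) with the jar at (312,254), so the push goes towards world +y.

```bash
cat > h.py <<'E'
import cv2,numpy as np
from station import env, viewer
def cam(c):
    k=viewer.get_calibration(c);R,_=cv2.Rodrigues(np.array(k['rvec']));return np.array(k['K']),R,np.array(k['tvec']).ravel()
def ray(c,uv,z):
    K,R,t=cam(c);d=R.T@np.linalg.inv(K)@np.array([uv[0],uv[1],1.]);o=-R.T@t
    return o+d*(z-o[2])/d[2]
def proj(c,P):
    K,R,t=cam(c);p=K@(R@np.asarray(P,float).T+t[:,None]);return (p[:2]/p[2]).T
def tri(u1,u2):
    A=[]
    for c,u in(("top",u1),("scene",u2)):
        K,R,t=cam(c);P=K@np.c_[R,t];A+=[u[0]*P[2]-P[0],u[1]*P[2]-P[1]]
    X=np.linalg.svd(np.array(A))[2][-1];return X[:3]/X[3]
def wood(im):
    h=cv2.cvtColor(im,cv2.COLOR_RGB2HSV)
    return ((h[...,0]>10)&(h[...,0]<28)&(h[...,1]>60)&(h[...,2]>120)).astype(np.uint8)
E
python3 - <<'E'
from h import *
for c in("top","scene"):
    im=viewer.get_image(c)
    for n in("board","jar","rack","notched_rails","beaker","reagent_bottle","tip_box"):
        for o in viewer.outline_of(n,c)[:2]:
            m=o['pixels'].astype(np.uint8);ys,xs=np.nonzero(m)
            q=cv2.minAreaRect(np.c_[xs,ys].astype(np.float32))
            print(c,n,round(o['confidence'],2),o['rect'],m.sum(),np.round(cv2.boxPoints(q),1).tolist())
            if n=="board":
                ct=max(cv2.findContours(m,0,2)[0],key=cv2.contourArea)
                hull=cv2.convexHull(ct);print(' hull',cv2.approxPolyDP(hull,3,True).reshape(-1,2).tolist())
    x0,y0,w,hh=(220,200,200,120) if c=="top" else (230,180,210,150)
    cv2.imwrite(f"pics/{c}z.png",cv2.resize(im[y0:y0+hh,x0:x0+w,::-1],None,fx=3.8,fy=3.8,interpolation=2))
E
```

```text
top board 0.94 [202.3, 327.1, 94.8, 86.7] 4396 [[200.6999969482422, 365.6000061035156], [272.1000061035156, 324.20001220703125], [299.8999938964844, 372.1000061035156], [228.39999389648438, 413.5]]
 hull [[272, 327], [296, 373], [228, 412], [205, 365]]
top board 0.85 [265.5, 227.3, 87.0, 66.0] 3859 [[265.5, 280.3999938964844], [274.20001220703125, 225.3000030517578], [352.29998779296875, 237.60000610351562], [343.6000061035156, 292.79998779296875]]
 hull [[275, 228], [350, 238], [344, 290], [268, 280]]
top jar 0.93 [300.8, 244.0, 20.9, 23.0] 432 [[296.0, 254.0], [311.5, 238.5], [328.0, 255.0], [312.5, 270.5]]
top rack 0.63 [242.5, 242.9, 153.9, 43.2] 1598 [[240.60000610351562, 261.6000061035156], [244.10000610351562, 239.60000610351562], [399.20001220703125, 264.1000061035156], [395.70001220703125, 286.1000061035156]]
top notched_rails 0.66 [231.5, 220.8, 93.5, 73.7] 1785 [[231.1999969482422, 281.29998779296875], [240.89999389648438, 217.39999389648438], [322.5, 229.8000030517578], [312.70001220703125, 293.70001220703125]]
top beaker 0.73 [111.8, 260.5, 45.3, 33.9] 996 [[113.0, 261.0
[... 1507 characters left out ...]
02.5, 297.5], [538.0, 262.0], [564.0, 288.0], [528.5, 323.5]]
scene reagent_bottle 0.73 [286.2, 333.9, 39.3, 45.4] 1305 [[283.1000061035156, 335.6000061035156], [316.79998779296875, 328.79998779296875], [326.0, 375.20001220703125], [292.3999938964844, 381.8999938964844]]
scene reagent_bottle 0.32 [291.3, 213.0, 100.9, 75.7] 3551 [[291.1000061035156, 253.10000610351562], [313.0, 205.39999389648438], [391.6000061035156, 241.60000610351562], [369.70001220703125, 289.20001220703125]]
scene tip_box 0.68 [110.6, 195.5, 71.1, 55.2] 2513 [[107.69999694824219, 231.89999389648438], [121.5999984741211, 190.1999969482422], [186.10000610351562, 211.6999969482422], [172.1999969482422, 253.39999389648438]]
```

View pics/topz.png

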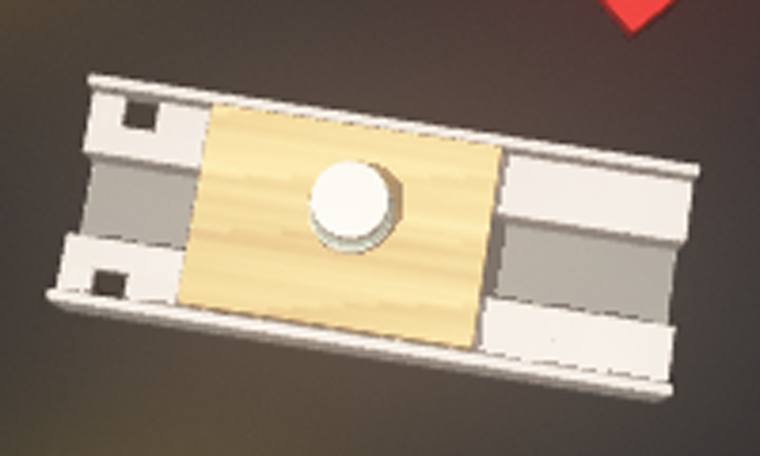

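View pics/scenez.png

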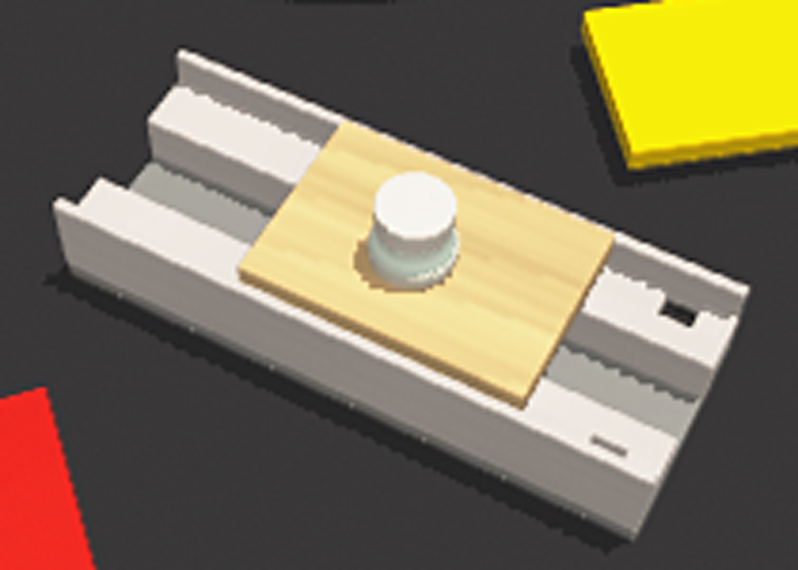

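```bash
python3 - <<'E'
from h import *
T=dict(PP=(212,104),NP=(502,148),NN=(472,347),PN=(178,302))
S=dict(PP=(522,398),NP=(242,269),NN=(342,123),PN=(612,237))
X={}
for k in T:
    a=np.array(T[k])/3.8+[220,200]-.37;b=np.array(S[k])/3.8+[230,180]-.37
    X[k]=tri(a,b);print(k,X[k].round(4),ray("top",a,.077)[:2].round(4),ray("scene",b,.077)[:2].round(4))
    X[k]=(ray("top",a,.077)+ray("scene",b,.077))/2
c=sum(X.values())/4
d=(X['PP']+X['PN']-X['NP']-X['NN'])[:2];L=np.linalg.norm(d)/2;d/=np.linalg.norm(d)
print('c',c.round(4),'L',L,'W',np.linalg.norm(X['PP']-X['PN']),'dir',d,np.degrees(np.arctan2(-d[0],d[1])))
n=np.array([d[1],-d[0]])
def fr(p): p=np.asarray(p)[:2]-c[:2];return np.round([p@n*1e3,p@d*1e3],1)
# notches, z .045 mouth ; fence-top ends z .067
for nm,p in dict(notchP=(141,117),notchN=(110,284)).items(): print(nm,fr(ray("top",np.array(p)/3.8+[220,200]-.37,.045)))
for nm,p in dict(notchP=(610,446),notchN=(680,315)).items(): print('scene',nm,fr(ray("scene",np.array(p)/3.8+[230,180]-.37,.045)))
for nm,p in dict(fP=(88,76),fN=(48,292),gP=(698,168),gN=(670,390)).items(): print(nm,fr(ray("top",np.array(p)/3.8+[220,200]-.37,.067)))
for nm,p in dict(fN=(748,287),gN=(180,50),gP=(55,200)).items(): print('scene',nm,fr(ray("scene",np.array(p)/3.8+[230,180]-.37,.067)))
jt=ray("top",np.array((349,201))/3.8+[220,200]-.37,.122);js=ray("scene",np.array((415,205))/3.8+[230,180]-.37,.122);print('jar',fr(jt),fr(js))
E
```

```text
PP [0.6134 0.1026 0.0744] [0.6127 0.1027] [0.6151 0.1023]
NP [ 0.586  -0.0635  0.073 ] [ 0.5855 -0.0644] [ 0.5882 -0.0608]
NN [ 0.4717 -0.0458  0.0733] [ 0.4713 -0.0455] [ 0.4747 -0.0449]
PN [0.4984 0.1205 0.0729] [0.4978 0.1204] [0.5017 0.1202]
c [0.5434 0.0288 0.077 ] L 0.16748556418003127 W 0.11552376822035278 dir [0.16078889 0.98698882] -9.252689035066679
notchP [ 49.2 129.1]
notchN [-52.1 128.9]
scene notchP [ 44.7 130.6]
scene notchN [-48.6 131.5]
fP [ 64.2 160.3]
fN [-64.5 159.2]
gP [  64.4 -198.9]
gN [ -65.  -199.1]
scene fN [-67.7 159.1]
scene gN [ -66.5 -200.4]
scene gP [  62.7 -201.1]
jar [ 4.7 -5.9] [ 7.2 -5.4]
```

Both views agree within about 3 mm. Board yaw is −9.25° and remaining travel about 70 mm. I'll shut the fingers and push with the pad sides, so the tool's −z points along the rails.

Request:
step_arm --targets '[[1,[0,-0.036,-0.047],[-8,0,0]],[1,[0,-0.072,-0.094],[-16,0,0]],[1,[0,-0.108,-0.141],[-24,0,0]],[1,[0,-0.144,-0.188],[-32,0,0]],[1,[0,-0.179,-0.236],[-40,0,0]],[1,[0,-0.215,-0.283],[-48,0,0]],[1,[0,-0.251,-0.33],[-56,0,0]],[1,[0,-0.287,-0.378],[-64,0,0]]]' --newtons 60

```text
clock: 1.9
position: [0.4529, -0.1899, 0.2317]
orientation: [[0.001, 0.987, -0.158], [-0.001, -0.158, -0.987], [-1.0, 0.001, 0.0]]
force: [0.7, -0.9, 1.2]
finger_gap: -0.003
```

```bash
cat > g.py <<'E'
from h import *
d=np.array([.1608,.9870,0]);n=np.array([.987,-.1608,0]);c=np.array([.5434,.0288,0])
def rep():
    s=env.get_state();R=np.array(s['orientation']);p=np.array(s['position'])
    print('t',s['clock'],'p',p.round(4),'lane',((p-c)@n).round(4),'along',((p-c)@d).round(4),'f',np.round(s['force'],1),s['finger_gap'])
    print(R.round(3).tolist())
    return s,R,p
def goto(along,lane,z):
    s,R,p=rep();t=c+d*along+n*lane;t[2]=z
    print('shift',(R.T@(t-p)).round(4))
    Rt=np.c_[[0,0,-1.],np.cross(-d,[0,0,-1.]),-d]
    print('turn',np.degrees(cv2.Rodrigues(R.T@Rt)[0].ravel()).round(2))
E
python3 -c "
from g import *
goto(-.126,0,.15)"
```

```text
t 1.9 p [ 0.4529 -0.1899  0.2317] lane -0.0542 along -0.2304 f [ 0.7 -0.9  1.2] -0.0027235233062712573
[[0.001, 0.987, -0.158], [-0.001, -0.158, -0.987], [-1.0, 0.001, 0.0]]
shift [ 0.0817  0.0544 -0.1043]
turn [ 0.17  0.03 -0.06]
```

Request:
step_arm --targets '[[1,[0.03,0.02,-0.04],[0,0,0]],[1,[0.06,0.04,-0.08],[0,0,0]],[1,[0.082,0.0545,-0.104],[0.2,0,0]],[1,[0.082,0.0545,-0.104],[0.2,0,0]]]'

```text
clock: 2.4
position: [0.5224, -0.0938, 0.1473]
orientation: [[-0.003, 0.987, -0.159], [0.001, -0.159, -0.987], [-1.0, -0.003, -0.0]]
force: [-0.8, -1.1, -0.3]
finger_gap: 0.001
```

```bash
python3 -c "
from g import *
goto(-.126,0,.056)
for c_ in ('scene','top'):
    cv2.imwrite(f'pics/{c_}1.png',viewer.get_image(c_)[:,:,::-1])
"
```

```text
t 2.4 p [ 0.5224 -0.0938  0.1473] lane -0.001 along -0.1244 f [-0.8 -1.1 -0.3] 0.0007322079268150255
[[-0.003, 0.987, -0.159], [0.001, -0.159, -0.987], [-1.0, -0.003, -0.0]]
shift [0.0913 0.0013 0.0017]
turn [ 0.13 -0.02  0.18]
```

View pics/scene1.png

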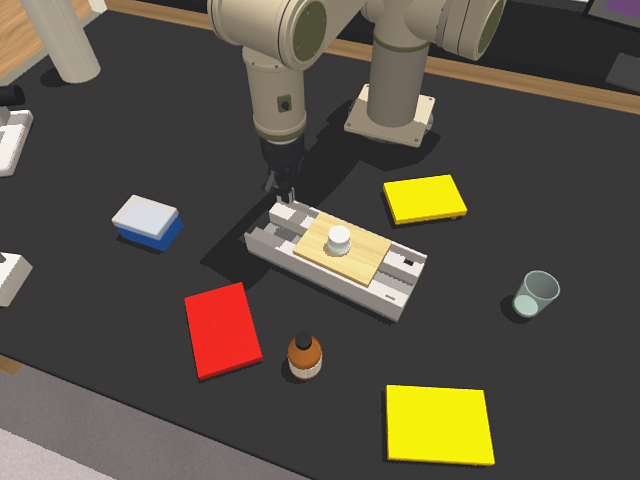

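Scene view: shut fingers at about (285,198), above the plain end and behind the board; the way down is clear.

Request:
step_arm --targets '[[1,[0.03,0.001,0.002],[0,0,0]],[1,[0.06,0.001,0.002],[0,0,0]],[1,[0.08,0.001,0.002],[0,0,0]],[1,[0.091,0.001,0.002],[0,0,0]],[1,[0.091,0.001,0.002],[0,0,0]]]'

```text
clock: 3.12
position: [0.5235, -0.0989, 0.0592]
orientation: [[0.0, 0.987, -0.162], [-0.001, -0.162, -0.987], [-1.0, 0.001, 0.001]]
force: [-0.9, -0.1, -0.2]
finger_gap: 0.0
```

```bash
python3 -c "
from g import *
goto(-.096,0,.056)
for c_ in ('scene','top'):
    cv2.imwrite(f'pics/{c_}2.png',cv2.resize(viewer.get_image(c_)[170:320,220:440,::-1],None,fx=3.6,fy=3.6))
"
```

```text
t 3.125 p [ 0.5235 -0.0989  0.0592] lane 0.0009 along -0.1292 f [-0.9 -0.1 -0.2] 0.0004425138313191743
[[0.0, 0.987, -0.162], [-0.001, -0.162, -0.987], [-1.0, 0.001, 0.001]]
shift [ 0.0031 -0.0009 -0.0332]
turn [-0.04  0.05 -0.03]
```

View pics/scene2.png

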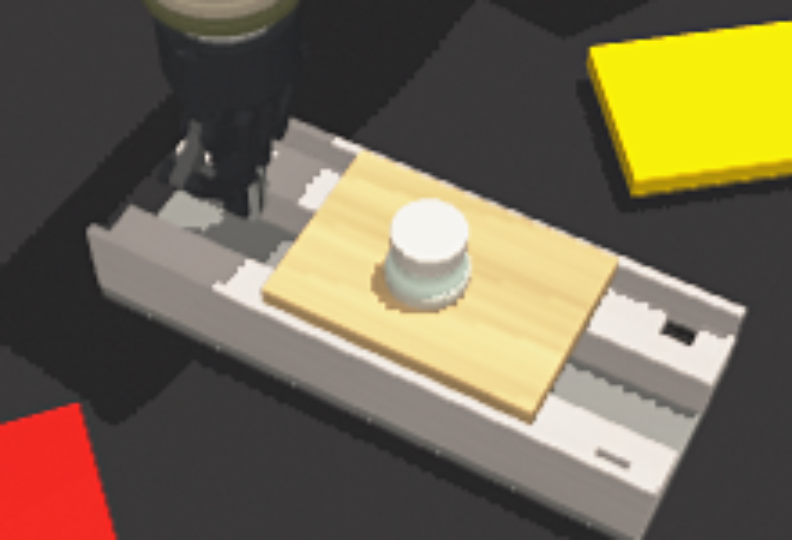

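Request:
step_arm --targets '[[1,[0.003,-0.001,-0.008],[0,0,0]],[1,[0.003,-0.001,-0.016],[0,0,0]],[1,[0.003,-0.001,-0.022],[0,0,0]],[1,[0.003,-0.001,-0.026],[0,0,0]],[1,[0.003,-0.001,-0.029],[0,0,0]],[1,[0.003,-0.001,-0.032],[0,0,0]],[1,[0.003,-0.001,-0.034],[0,0,0]],[1,[0.003,-0.001,-0.036],[0,0,0]]]'

```text
clock: 4.22
position: [0.5293, -0.0635, 0.0572]
orientation: [[0.002, 0.987, -0.161], [-0.002, -0.161, -0.987], [-1.0, 0.002, 0.002]]
force: [-0.5, -3.5, 0.3]
finger_gap: -0.001
```

```bash
python3 -c "
from g import *
goto(-.076,0,.056)
"
```

```text
t 4.225 p [ 0.5293 -0.0635  0.0572] lane 0.0009 along -0.0934 f [-0.5 -3.5  0.3] -0.0013507877582970517
[[0.002, 0.987, -0.161], [-0.002, -0.161, -0.987], [-1.0, 0.002, 0.002]]
shift [ 0.0012 -0.0009 -0.0174]
turn [-0.03  0.1  -0.14]
```

Contact made, at −3.5 N. Next, a slow push of about 20 mm per call.

Request:
step_arm --targets '[[1,[0.001,-0.001,-0.003],[0,0,0]],[1,[0.001,-0.001,-0.006],[0,0,0]],[1,[0.001,-0.001,-0.009],[0,0,0]],[1,[0.001,-0.001,-0.012],[0,0,0]],[1,[0.001,-0.001,-0.015],[0,0,0]],[1,[0.001,-0.001,-0.018],[0,0,0]],[1,[0.001,-0.001,-0.021],[0,0,0]],[1,[0.001,-0.001,-0.024],[0,0,0]]]'

```text
clock: 5.22
position: [0.5329, -0.0405, 0.057]
orientation: [[0.004, 0.987, -0.162], [-0.004, -0.162, -0.987], [-1.0, 0.004, 0.003]]
force: [-2.5, -6.6, 4.4]
finger_gap: -0.001
```

```bash
python3 -c "
from g import *
goto(-.026,0,.056)
for c_ in ('scene','top'):
    cv2.imwrite(f'pics/{c_}3.png',cv2.resize(viewer.get_image(c_)[170:320,220:440,::-1],None,fx=3.6,fy=3.6))
"
```

```text
t 5.225 p [ 0.5329 -0.0405  0.057 ] lane 0.0007 along -0.0701 f [-2.5 -6.6  4.4] -0.0006249245326692432
[[0.004, 0.987, -0.162], [-0.004, -0.162, -0.987], [-1.0, 0.004, 0.003]]
shift [ 0.0009 -0.0008 -0.0441]
turn [-0.05  0.17 -0.24]
```

View pics/scene3.png

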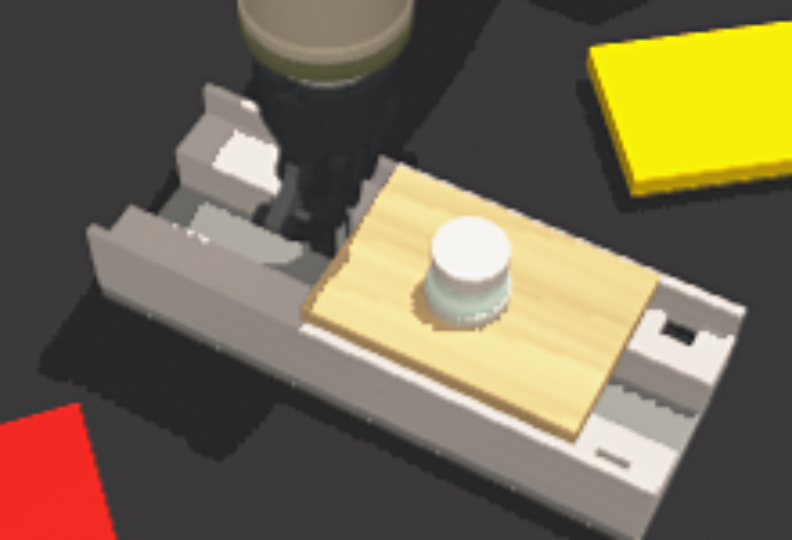

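View pics/top3.png

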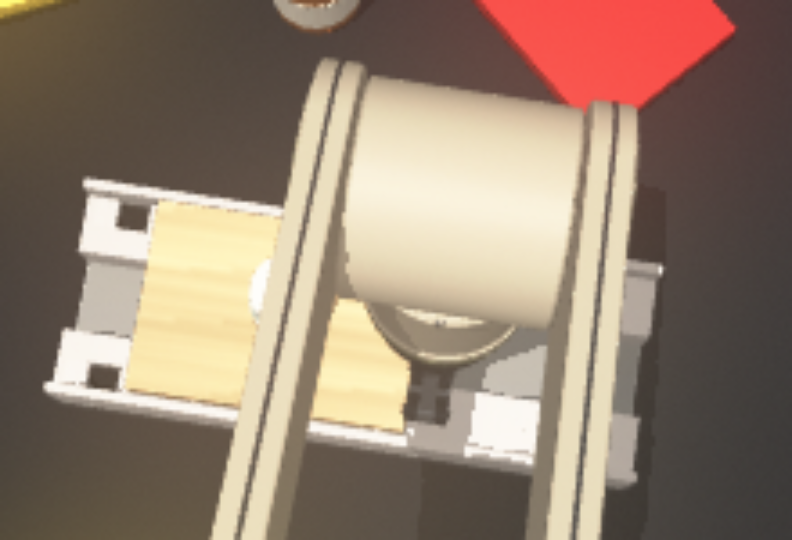

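The board slid about 25 mm with the jar upright; scene view has its top centre near (470,245) in the crop.

Request:
step_arm --targets '[[1,[0.001,-0.001,-0.0035],[0,0,0]],[1,[0.001,-0.001,-0.007],[0,0,0]],[1,[0.001,-0.001,-0.0105],[0,0,0]],[1,[0.001,-0.001,-0.014],[0,0,0]],[1,[0.001,-0.001,-0.0175],[0,0,0]],[1,[0.001,-0.001,-0.021],[0,0,0]],[1,[0.001,-0.001,-0.0245],[0,0,0]],[1,[0.001,-0.001,-0.028],[0,0,0]]]'

```text
clock: 6.32
position: [0.5369, -0.0128, 0.0564]
orientation: [[0.005, 0.987, -0.162], [-0.004, -0.162, -0.987], [-1.0, 0.005, 0.003]]
force: [-1.8, -6.8, 4.8]
finger_gap: 0.0
```

```bash
python3 -c "
from g import *
goto(-.026,0,.056)
"
```

```text
t 6.325 p [ 0.5369 -0.0128  0.0564] lane 0.0002 along -0.0421 f [-1.8 -6.8  4.8] 0.0002200546064370516
[[0.005, 0.987, -0.162], [-0.004, -0.162, -0.987], [-1.0, 0.005, 0.003]]
shift [ 0.0003 -0.0002 -0.0161]
turn [-0.05  0.18 -0.3 ]
```

Request:
step_arm --targets '[[1,[0,0,-0.0015],[0,0,0]],[1,[0,0,-0.003],[0,0,0]],[1,[0,0,-0.0045],[0,0,0]],[1,[0,0,-0.006],[0,0,0]],[1,[0,0,-0.007],[0,0,0]],[1,[0,0,-0.008],[0,0,0]],[1,[0,0,-0.009],[0,0,0]],[1,[0,0,-0.01],[0,0,0]]]'

```text
clock: 7.32
position: [0.5382, -0.0025, 0.0561]
orientation: [[0.004, 0.987, -0.162], [-0.003, -0.162, -0.987], [-1.0, 0.005, 0.003]]
force: [-0.4, 0.1, 0.3]
finger_gap: 0.0
```

```bash
python3 -c "
from g import *
goto(-.026,0,.056)
for c_ in ('scene','top'):
    cv2.imwrite(f'pics/{c_}4.png',cv2.resize(viewer.get_image(c_)[170:320,220:440,::-1],None,fx=3.6,fy=3.6))
"
```

```text
t 7.325 p [ 0.5382 -0.0025  0.0561] lane -0.0001 along -0.0317 f [-0.4  0.1  0.3] 7.317044938360697e-05
[[0.004, 0.987, -0.162], [-0.003, -0.162, -0.987], [-1.0, 0.005, 0.003]]
shift [ 0.      0.0001 -0.0057]
turn [-0.04  0.15 -0.26]
```

View pics/scene4.png

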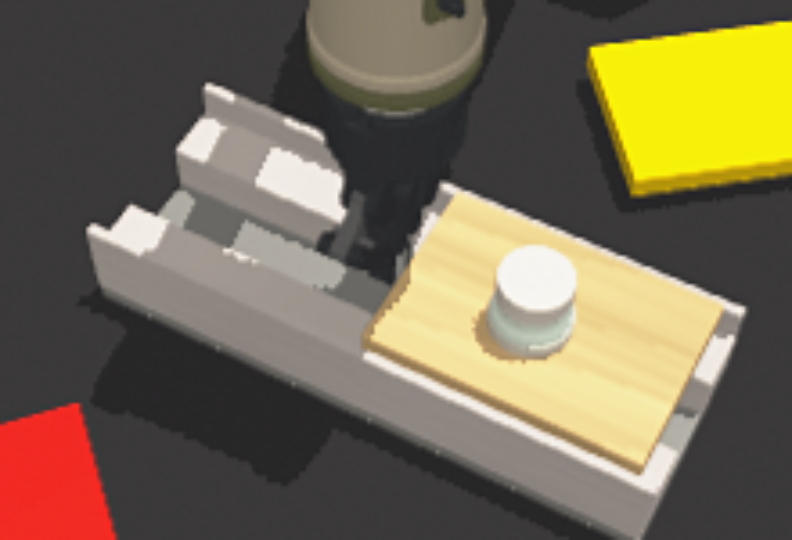

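The force has gone to zero and the board looks lower, so it has probably dropped. I'll back off and check.

Request:
step_arm --targets '[[1,[0,0,0.01],[0,0,0]],[1,[0,0,0.025],[0,0,0]],[1,[-0.03,0,0.03],[0,0,0]],[1,[-0.08,0,0.04],[0,0,0]],[1,[-0.13,0,0.07],[0,0,0]],[1,[-0.17,0,0.12],[0,0,0]],[1,[-0.17,0,0.18],[0,0,0]],[1,[-0.17,0,0.24],[0,0,0]]]'

```text
clock: 8.43
position: [0.4983, -0.2417, 0.2282]
orientation: [[0.006, 0.987, -0.162], [-0.005, -0.162, -0.987], [-1.0, 0.007, 0.004]]
force: [1.6, 0.2, 0.6]
finger_gap: -0.001
```

```bash
python3 -c "
from g import *
rep()
for c_ in ('scene','top'):
    cv2.imwrite(f'pics/{c_}5.png',cv2.resize(viewer.get_image(c_)[190:340,230:440,::-1] if c_=='scene' else viewer.get_image(c_)[200:320,220:420,::-1],None,fx=3.8,fy=3.8,interpolation=2))
"
```

```text
t 8.425 p [ 0.4983 -0.2417  0.2282] lane -0.001 along -0.2742 f [1.6 0.2 0.6] -0.0006206801217801831
[[0.006, 0.987, -0.162], [-0.005, -0.162, -0.987], [-1.0, 0.007, 0.004]]
```

View pics/scene5.png

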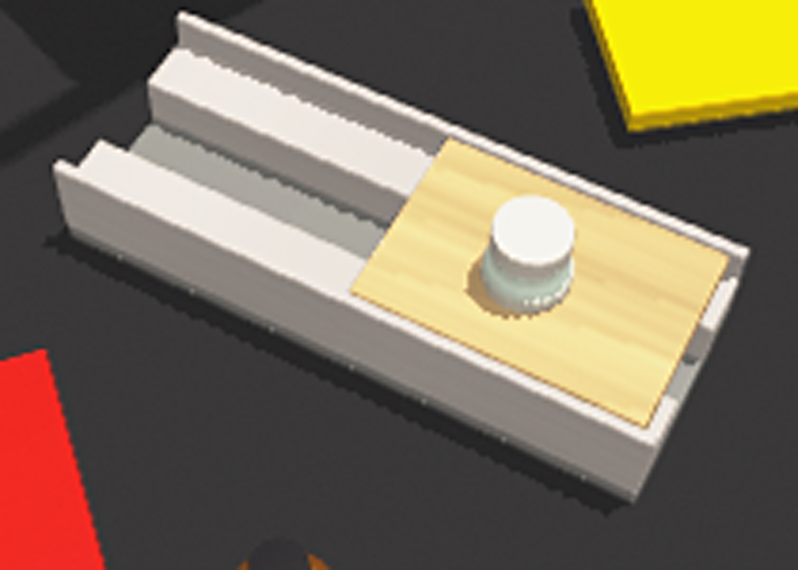

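View pics/top5.png

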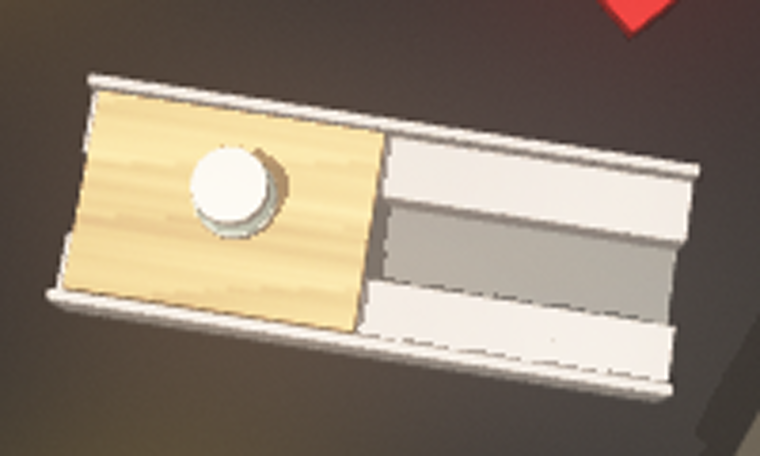

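Both views show the board near the rack's left/right end, flush with the fence tops, jar upright. Now a numeric check.

```bash
python3 - <<'E'
from g import *
T=dict(PP=(95,91),NP=(384,134),NN=(356,331),PN=(64,288))
S=dict(PP=(646,426),NP=(352,293),NN=(447,140),PN=(728,258))
Z=[];C=[]
for k in T:
    a=np.array(T[k])/3.8+[220,200]-.37;b=np.array(S[k])/3.8+[230,190]-.37
    X=tri(a,b);t=ray("top",a,.067)-c;s=ray("scene",b,.067)-c
    print(k,'z',X[2].round(4),'top',(t@n).round(4),(t@d).round(4),'scene',(s@n).round(4),(s@d).round(4))
    C.append([t@n,t@d])
print(np.mean(C,0))
for c_ in("top","scene"):
    viewer.get_image(c_)
    for nme in("beaker","reagent_bottle","tip_box"):
        o=viewer.outline_of(nme,c_)
        print(c_,nme,o[0]['rect'] if o else None)
E
```

```text
PP z 0.0655 top 0.0559 0.1545 scene 0.0579 0.1529
NP z 0.0628 top 0.0564 -0.0165 scene 0.0592 -0.0139
NN z 0.0631 top -0.0594 -0.0186 scene -0.0564 -0.0164
PN z 0.0625 top -0.0608 0.1505 scene -0.057 0.1518
[-0.00197755  0.067504  ]
top beaker [111.2, 260.0, 42.7, 32.2]
top reagent_bottle [297.1, 144.1, 23.8, 36.3]
top tip_box None
scene beaker [511.2, 266.1, 49.8, 51.9]
scene reagent_bottle [285.8, 333.0, 38.3, 45.4]
scene tip_box [112.2, 193.9, 72.8, 58.5]
```

The board dropped 10 mm and is level to about 1 mm. Its position along the rails reads about 2–3 mm short of centre, close to the ±3 mm limit. There is plenty of time, so I'll go back for a gentle 2 mm nudge.

Request:
step_arm --targets '[[1,[0,0,-0.06],[0,0,0]],[1,[0,0,-0.12],[0,0,0]],[1,[0.04,0,-0.17],[0,0,0]],[1,[0.09,0,-0.205],[0,0,0]],[1,[0.14,0,-0.215],[0,0,0]],[1,[0.165,-0.001,-0.22],[0,0,0]],[1,[0.171,-0.001,-0.225],[0,0,0]],[1,[0.171,-0.001,-0.23],[0,0,0]]]'

```text
clock: 9.93
position: [0.5361, -0.0105, 0.056]
orientation: [[0.005, 0.987, -0.159], [-0.004, -0.159, -0.987], [-1.0, 0.006, 0.003]]
force: [-1.0, 0.9, 1.2]
finger_gap: -0.001
```

```bash
python3 -c "
from g import *
goto(-.0315,0,.057)
"
```

```text
t 9.925 p [ 0.5361 -0.0105  0.056 ] lane -0.0008 along -0.04 f [-1.   0.9  1.2] -0.0006739919424404879
[[0.005, 0.987, -0.159], [-0.004, -0.159, -0.987], [-1.0, 0.006, 0.003]]
shift [-0.0011  0.0009 -0.0085]
turn [ 0.1   0.15 -0.32]
```

Request:
step_arm --targets '[[1,[0,0.001,-0.003],[0,0,0]],[1,[0,0.001,-0.006],[0,0,0]],[1,[0,0.001,-0.008],[0,0,0]],[1,[0,0.001,-0.009],[0,0,0]],[1,[0,0.001,-0.01],[0,0,0]],[1,[0,0.001,-0.0105],[0,0,0]]]'

```text
clock: 10.68
position: [0.5387, -0.0004, 0.0558]
orientation: [[0.005, 0.987, -0.159], [-0.004, -0.159, -0.987], [-1.0, 0.005, 0.003]]
force: [-0.4, -0.1, -0.7]
finger_gap: 0.002
```

```bash
python3 -c "
from g import *
goto(-.0265,0,.057)
"
```

```text
t 10.675 p [ 5.387e-01 -4.000e-04  5.580e-02] lane 0.0 along -0.0295 f [-0.4 -0.1 -0.7] 0.0017920018731418146
[[0.005, 0.987, -0.159], [-0.004, -0.159, -0.987], [-1.0, 0.005, 0.003]]
shift [-0.0012 -0.     -0.003 ]
turn [ 0.09  0.15 -0.3 ]
```

Request:
step_arm --targets '[[1,[0,0,-0.0005],[0,0,0]],[1,[0,0,-0.001],[0,0,0]],[1,[0,0,-0.0015],[0,0,0]],[1,[0,0,-0.002],[0,0,0]]]'

```text
clock: 11.18
position: [0.539, 0.0014, 0.0558]
orientation: [[0.005, 0.987, -0.159], [-0.004, -0.159, -0.987], [-1.0, 0.005, 0.003]]
force: [-0.3, -3.5, 0.5]
finger_gap: 0.0
```

```bash
python3 -c "
from g import *
goto(-.0265,0,.057)
"
```

```text
t 11.175 p [0.539  0.0014 0.0558] lane 0.0 along -0.0277 f [-0.3 -3.5  0.5] 0.00016547970290378816
[[0.005, 0.987, -0.159], [-0.004, -0.159, -0.987], [-1.0, 0.005, 0.003]]
shift [-0.0012 -0.     -0.0012]
turn [ 0.09  0.18 -0.3 ]
```

Contact at 3.5 N, so the board's end is at about −16.7 mm. 1.5 mm more.

Request:
step_arm --targets '[[1,[0,0,-0.0005],[0,0,0]],[1,[0,0,-0.001],[0,0,0]],[1,[0,0,-0.0015],[0,0,0]],[1,[0,0,-0.002],[0,0,0]]]'

```text
clock: 11.68
position: [0.5393, 0.0034, 0.0558]
orientation: [[0.005, 0.987, -0.159], [-0.004, -0.159, -0.987], [-1.0, 0.005, 0.003]]
force: [-0.9, -2.6, 0.6]
finger_gap: -0.004
```

```bash
python3 -c "
from g import *
rep()
"
```

```text
t 11.675 p [0.5393 0.0034 0.0558] lane 0.0001 along -0.0258 f [-0.9 -2.6  0.6] -0.0037863682369209156
[[0.005, 0.987, -0.159], [-0.004, -0.159, -0.987], [-1.0, 0.005, 0.003]]
```

It moved freely about 2 mm with no end-stop force. Retreating.

Request:
step_arm --targets '[[1,[0,0,0.01],[0,0,0]],[1,[0,0,0.025],[0,0,0]],[1,[-0.03,0,0.03],[0,0,0]],[1,[-0.08,0,0.04],[0,0,0]],[1,[-0.13,0,0.07],[0,0,0]],[1,[-0.17,0,0.12],[0,0,0]],[1,[-0.17,0,0.18],[0,0,0]],[1,[-0.17,0,0.24],[0,0,0]]]'

```text
clock: 12.68
position: [0.4999, -0.2355, 0.2279]
orientation: [[0.007, 0.987, -0.159], [-0.005, -0.159, -0.987], [-1.0, 0.008, 0.004]]
force: [1.3, -0.8, -1.3]
finger_gap: 0.001
```

```bash
python3 - <<'E'
from g import *
rep()
a=viewer.get_image('scene');b=viewer.get_image('top')
cv2.imwrite('pics/scene6.png',cv2.resize(a[190:340,230:440,::-1],None,fx=3.8,fy=3.8,interpolation=2))
cv2.imwrite('pics/top6.png',cv2.resize(b[200:320,220:420,::-1],None,fx=3.8,fy=3.8,interpolation=2))
cv2.imwrite('pics/top6f.png',b[:,:,::-1])
E
```

```text
t 12.675 p [ 0.4999 -0.2355  0.2279] lane -0.0004 along -0.2678 f [ 1.3 -0.8 -1.3] 0.0006787476060337063
[[0.007, 0.987, -0.159], [-0.005, -0.159, -0.987], [-1.0, 0.008, 0.004]]
```

View pics/scene6.png

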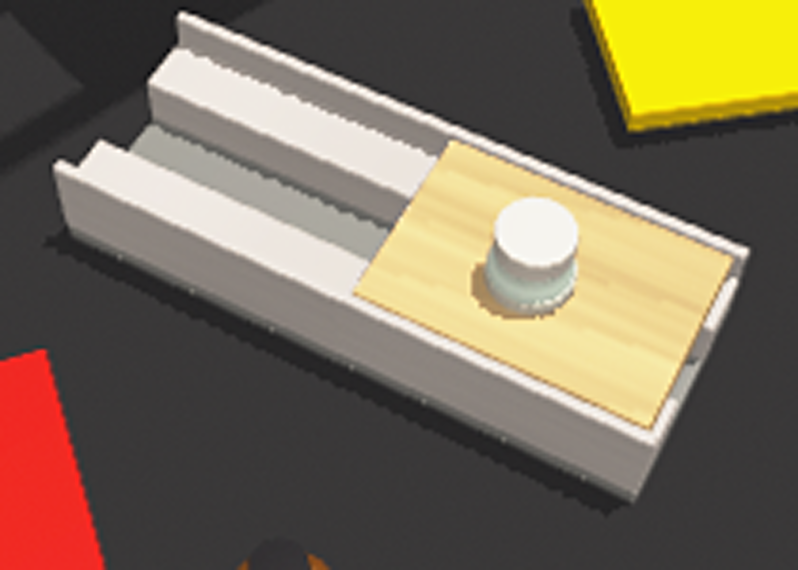

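View pics/top6.png

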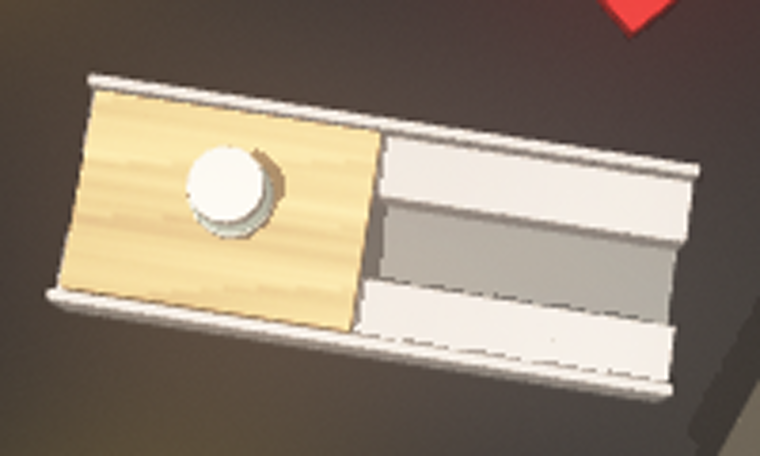

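View pics/top6f.png

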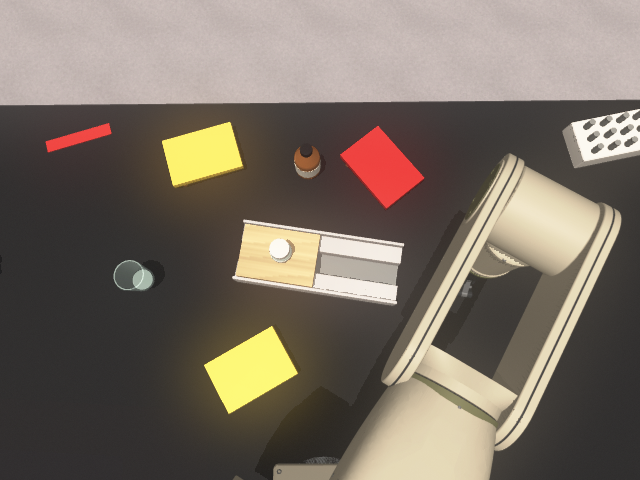

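Final pictures: board at (278,255) in the top view, flush with the fences, moved on about 2 mm. The jar is upright at (280,250), and the beaker, bottle and look-alikes haven't moved. Handing in.

```bash
python3 -c "
from h import *
viewer.get_image('scene')
o=viewer.outline_of('tip_box','scene');print(o[0]['rect'],env.get_state()['clock'])
print(env.job_done())"
```

```text
[110.2, 195.1, 75.1, 54.7] 12.875
the job is handed in; nothing more can be done
None
```

I pushed the board about 70 mm along the rails with the shut fingertips until its feet dropped into the notches. I handed the job in at about 13 s, with the hand clear.

- **First drop:** From the two views, the board came down about 10 mm and sat level to about 1–3 mm. It was about 2–3 mm short of centre along the rails, close to the ±3 mm limit.
- **Correction:** I went back and nudged it about 2 mm further, at 3.5 N or less. It moved freely without reaching the notch end, which puts it within about 1 mm of centre by my estimate.
- **Last pictures:** The board is flush with the fence tops and the jar stands upright on it. I judged this final state by eye; I did not re-measure height or position after the nudge.
- **Other things on the bench:** The beaker, bottle and tip box show where they were. The top-view detector missed the tip box because the arm hid it, but the scene view shows it unmoved.
- **Disagreements:** The triangulated heights read about 4 mm lower than the given ones throughout. The two cameras differ by 2–3 mm sideways.

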